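Rock the inspection stage to both marks

TASK

Rock the spring-centred tilting stage both ways so that the circuit module lying on it can be photographed. First press down the round corner pad nearer the robot with the fingertips until the pointer stands level with the upper tab on the scale, keep it there for two seconds and let go so that the plate springs back level; then press the far corner pad until the pointer is level with the lower tab, keep it there two seconds and let go. Never drive the plate against its end stops or push hard, do not touch the module or move the tabs, pick nothing up, and leave the things around the stage where they are.

Things in the scene. Friction and masses are not known exactly. Their poses are not given: they have to be found in the camera images.
- stage: the fixed white base of the tilting stage, 160 x 150 mm and 12 mm thick, bolted down. Origin: centre of its underside, on the work surface. Its x axis points away from the robot (turned up to 0.5 rad), y to the left, z up. The hinge line of the plate runs along its y, 50 mm above its origin, between two cheeks at y = +-69 mm that reach 60 mm high. The scale post, white with black ticks, 6 x 12 mm and 104 mm high, stands at x = 150, y = 69 mm
- plate: the aluminium tilting plate, 170 x 130 x 6 mm, rocking about the hinge line through its centre (origin there, 50 mm above the base's underside; axes as the base's when level). Springs hold it level: 3 N m per rad either way, about 0.7 N on a pad for each mm that the pad goes down. End stops at 0.21 rad (pointer 32 mm, pad 15 mm from level). Clips with knurled screws, 18 mm above the plate, stand on its near right and far left corners
- pad_near_top (a point): middle of the top of the near pad: slightly domed steel pad, 22 mm across and 5.6 mm high, on the plate's near left corner, at x = -70, y = +48 mm of the plate. Pressing it raises the pointer. This point is 58.6 mm above the work surface when level
- pad_far_top (a point): middle of the top of the far pad: the same kind of pad on the plate's far right corner, at x = +70, y = -48 mm of the plate. Pressing it lowers the pointer. This point is 58.6 mm above the work surface when level
- pointer_tip (a point): tip of the thin steel pointer (5 mm thick, its end a cone) that sticks out from the far left of the plate, 155 mm from the hinge line (x = 155, y = 48 mm of the plate); 50 mm above the work surface when level (within 1 mm). It moves 2.2 mm for each mm that a pad goes down
- tab_upper_mark (a point): middle of the end, next to the pointer, of the upper dark tab on the scale post; the tab is 10 mm high and its middle sits 11 to 21 mm above the level pointer. The tab is a stiff slide, set beforehand. The pointer passes 3 mm beside the tab
- tab_lower_mark (a point): the same for the lower tab, whose middle sits 11 to 21 mm below the level pointer
- module: loose circuit module, blue with black chips, 133 x 30 x 4 mm, 25 g, lying lengthwise on the middle of the plate; origin: centre of its underside, 53 mm above the work surface. Not to be touched
- spare_module: bystander: a second such module lying on the table, 133 x 30 x 4 mm; origin: centre of its underside
- tweezers: bystander: steel tweezers, 130 mm long and 7 mm high, lying; origin: middle, on the table
- driver: bystander: screwdriver with a black handle, 150 mm long, lying; origin at its middle
- bottle: bystander: grey bottle with a black cap, 36 mm across and 75 mm high, to the left of the stage; origin: centre of its underside
- jar: bystander: amber jar with a white lid, 48 mm across and 45 mm high, to the right of the stage; origin: centre of its underside
- loupe: bystander: black eye loupe, 42 mm across and 36 mm high, beyond the stage; origin: centre of its underside
- brush: bystander: brush with a wooden handle, 150 mm long, lying; origin at its middle

How it is judged:
By the outcome, as a careful person would: the job done as asked, in the order asked, and still so for the second after the job is handed in, with the robot touching nothing.
It also fails if it takes over 45 s, if anything falls off the work surface, if the arm or the gripper's body presses on something with over 40 N, if the wrist force passes 120 N, or if a joint passes its speed limit or range.

ROBOT

A 6-joint arm with a two-finger parallel gripper is mounted at the origin on the work surface. World frame = base frame: x ahead of the robot, y to its left, z up, the work surface at z = 0. Lengths are in m, angles in rad, forces in N, time in s.
With the tool pointing down it reaches from about 0.225 to 0.875 m from the base axis. Payload 3.4 kg.
Tool frame: the origin (TCP) lies at the very end of the fingers, on their centre line; the grasp point (between the pads) lies r.grasp_offset behind it (r.grasp_offset is the distance from the TCP to the grasp point, in m); z points along the fingers, y is the line along which they close (so a half turn about z gives the same grasp; the last joint's range is limited). The gripper opens to 85 mm and grips with 20 to 120 N. Pads are 22 mm wide; open, the fingers measure 114 mm over their backs; the gripper's body (76 mm by 85 mm) begins 54 mm behind the grasp point. The pads swing forward as they close: fully open they stand 13 mm farther back than shut.
Start: joints at [-1.356, 0.276, 1.505, -0, 1.361, -0.121], TCP at [0.189, -0.543, 0.231] pointing down, gripper open.
Joint ranges: [-2.89, 2.89], [-0.75, 2.08], [0.22, 2.7], [-1.18, 4.32], [0.11, 2.71], [-2.7, 2.7]. Speed limits (rad/s): [2.57, 2.57, 3.14, 3.14, 3.14, 3.14].

INTERFACE

Orientations are given as a unit quaternion [w, x, y, z].
In Python, from bench import sensors, eyes, order, r gives the robot as it stands.
- The arm moves only by the tool apply_moves, never from a script. Its argument "rows" is one flat list of numbers, 7 for each row, row after row: the shift along the world's x, y, z in mm, then the turn, a rotation vector about the world's x, y, z in rad, then the closure in counts, from 0 (fully open) to 255 (shut). In form: [dx, dy, dz, wx, wy, wz, claw, dx, dy, dz, wx, wy, wz, claw, ...]. A call has 1 to 10 rows; each row shifts and turns the commanded pose from where the row before left it; what a row does not reach is not made up. A row lasts 1/12 s, in which the tool goes at most 41.7 mm and 7.16 degrees, less where a joint would pass 70% of its speed; a pose out of reach is approached as far as the arm can. A call is refused whole if a number of a shift passes 41.7 or a number of a turn 0.125, either way. A call with a gripper value outside its range is refused whole. The fingers move at their own pace and stop on an object; "newtons" is the grip in N (left out, the last holds). Time passes only in rows, so rows that do not move let the fingers close. It gives the time, the measured TCP pose, the force, the opening and the grip force at its end, in the units of the state.
- sensors.read_state(): the state, without advancing time (a new reading comes with each control period).
- eyes.get_image(name): name is "scene" or "side" or "wrist"; returns (picture, depth): 384x512x3 uint8, red, green, blue; 384x512 float32, m along the optical axis (not along the pixel's ray), 0 where there is no reading.
- eyes.camera_params(name): a dict with "vertical_fov" (degrees; the focal length in pixels is half the picture's height over the tangent of half this angle, whatever the lens; pixels are square), "cx", "cy" (the principal point, pixels), "R" (3x3) and "t" (3): a world point X has camera coordinates R X + t. Camera axes: x right, y down, z forward; pixel columns grow to the right and rows downward; lengths in m; the calibration is good to about 2 mm. A picture is of the moment at which its call begins: read the wrist's pose just before it. camera_params takes no time and is no camera call; for the wrist camera it gives the pose at the moment of the call.
- order.sign_off(): hands the job in; it is judged then, once.
The state is a dict: "t": time; "qpos": joint angles; "qd": joint speeds; "joint_efforts": joint torques, N m; "tool_pos": TCP position; "tool_rot": TCP orientation; "force": force on the tool from outside, world axes, zero at the start; "torque": the same for the moment, N m; "width": opening from 0.0 (shut) to 1.0 (fully open); "finger_force": force on a finger pad.
Only numpy, scipy, OpenCV 4.12 (cv2) and the standard library are available. Lean on these libraries where they do the work, as an engineer would, in place of code of your own. Each camera call takes 0.05 s, during which the arm holds its last target. There are 200 camera calls.

## Working session

There is one attempt and no reset: what is moved stays moved. The work goes in short steps, Python scripts to look and compute and a tool call to move; the robot and the scene stay as the last step left them, time stands still between calls to the robot, and variables do not carry over. Pictures are saved under pics/ and viewed, at most 10 in all, crops included, and the job is handed in when it is done.

Besides the shell and the picture viewer there is one more tool, called after "Call:" as name(argument=value, ...) on one line, values as JSON. apply_moves: Moves the arm, as the interface text tells. Its arguments: {"type":"object","properties":{"rows":{"type":"array"},"newtons":{"type":"number"}},"required":["rows"]}

```bash
mkdir -p pics
cat > h.py <<'E'
import numpy as np, cv2
from bench import sensors, eyes, order, r
def snap(n,f=None):
    p=eyes.camera_params(n); im,d=eyes.get_image(n)
    if f: cv2.imwrite('pics/'+f,im[:,:,::-1])
    return p,im,d
def foc(p): return 192/np.tan(np.radians(p['vertical_fov'])/2)
def ray(p,u,v):
    R=np.array(p['R']);t=np.array(p['t'])
    return -R.T@t, R.T@np.array([(u-p['cx'])/foc(p),(v-p['cy'])/foc(p),1])
def onz(p,u,v,z):
    c,d=ray(p,u,v); return c+d*(z-c[2])/d[2]
def proj(p,X):
    c=np.array(p['R'])@np.array(X)+np.array(p['t']); return c[:2]/c[2]*foc(p)+[p['cx'],p['cy']]
def pts(p,d):
    v,u=np.mgrid[0:384,0:512]; f=foc(p)
    C=np.stack([(u-p['cx'])/f*d,(v-p['cy'])/f*d,d],-1)
    return (C-np.array(p['t']))@np.array(p['R'])
E
python3 - <<'E'
from h import *
a=[]
for n in("scene","side"):
    p,im,d=snap(n); np.savez(n+'0.npz',im=im,d=d); cv2.imwrite(f'pics/{n}0.png',cv2.resize(im[:,:,::-1],(800,600),interpolation=cv2.INTER_CUBIC)); print(n,p,(d>0).mean())
s=sensors.read_state();print(s)
E
```

```text
scene {'vertical_fov': 47.05392990379181, 'cx': 252.68639729695468, 'cy': 192.54870663210642, 'R': array([[-0.79666678,  0.6043879 ,  0.00610828],
       [ 0.43709799,  0.58307664, -0.68481164],
       [-0.41745347, -0.54289676, -0.72869453]]), 't': array([ 0.46794842, -0.20716747,  1.58110527])} 0.9955037434895834
side {'vertical_fov': 45.75037715840731, 'cx': 252.5215459202608, 'cy': 192.07525080844476, 'R': array([[ 0.85945047, -0.51121783, -0.00110642],
       [-0.28299959, -0.47396932, -0.83382511],
       [ 0.42574186,  0.7169445 , -0.55202759]]), 't': array([-0.51037073,  0.24816685,  1.05931163])} 0.9960072835286459
{'t': 0.1, 'qpos': array([-1.35601910e+00,  2.76517120e-01,  1.50599420e+00,  1.66871845e-05,
        1.36071059e+00, -1.21030236e-01]), 'qd': array([ 7.39977698e-05, -2.09481912e-03, -3.07604894e-03, -1.63638990e-03,
        6.26567507e-04, -1.25052329e-03]), 'joint_efforts': array([ 9.80755249e-04, -4.17699766e+01, -2.46405905e+01, -2.89942882e-04,
        5.80569991e-03,  2.00626971e-06]), 'tool_pos': array([ 0.18936427, -0.54242758,  0.23053948]), 'tool_rot': array([-8.14116852e-04,  9.85937217e-01,  1.67114153e-01, -3.00207833e-05]), 'force': array([ 0.23671361, -0.02078893,  0.72261094]), 'torque': array([-0.0014604 , -0.02993506,  0.0031719 ]), 'finger_force': 0.0, 'width': 0.9977900785033081}
```

View pics/scene0.png

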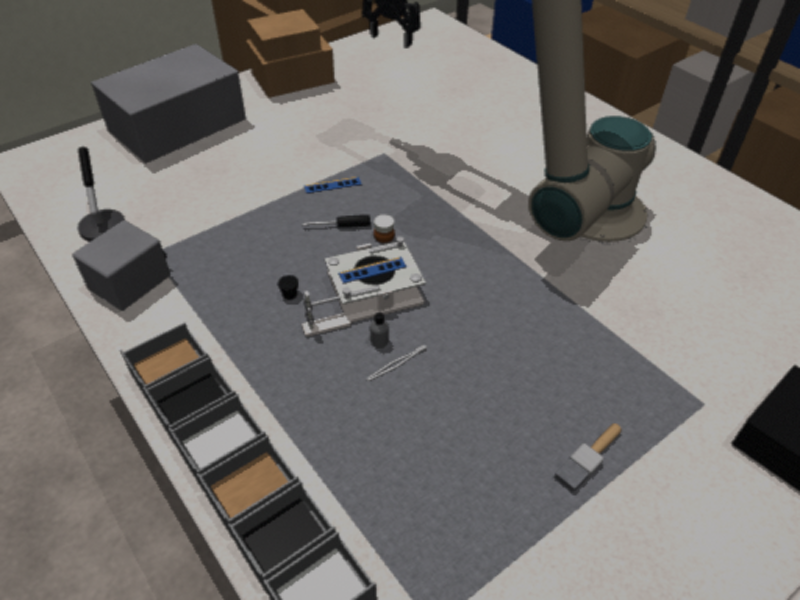

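View pics/side0.png

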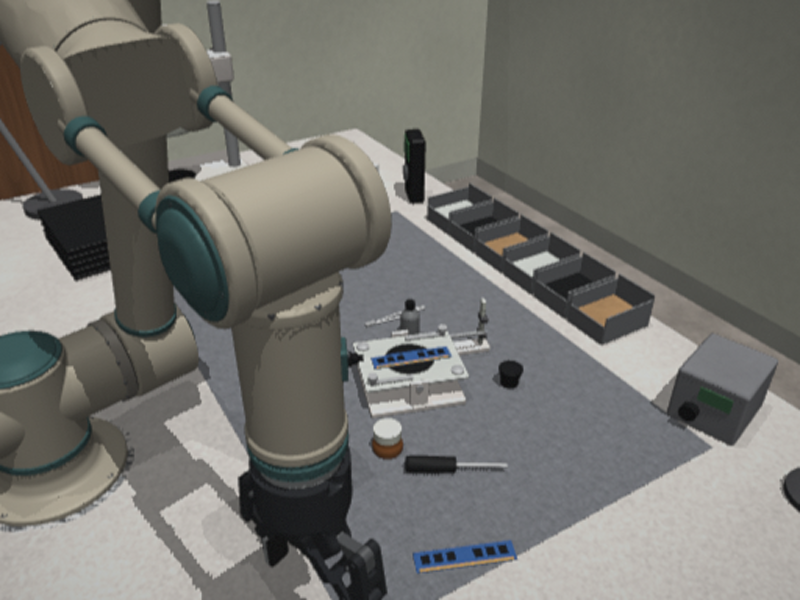

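Scene view (800-wide): near pad at about (416,278), far pad (334,262), scale post at about (308,312), bottle (379,332). In the side view, the near pad is at (363,347) and the far pad at (459,370).

Run:
```python
from h import *
for n,a,b in(("scene",(416,278),(334,262)),("side",(363,347),(459,370))):
    p=eyes.camera_params(n)
    A=onz(p,a[0]*.64,a[1]*.64,.0586);B=onz(p,b[0]*.64,b[1]*.64,.0586)
    D=B-A; print(n,A,B,np.hypot(*D[:2]),'yaw',np.arctan2(D[1],D[0])-np.arctan2(-.096,.14),'c',(A+B)/2)
for n,x0,y0 in(("scene",190,145),("side",215,180)):
    f=np.load(n+'0.npz')['im'][y0:y0+75,x0:x0+100,::-1]; cv2.imwrite(f'pics/{n}c.png',cv2.resize(f,(800,600),interpolation=cv2.INTER_CUBIC))
a=np.vstack([cv2.resize(cv2.imread(f'pics/{n}c.png'),(400,300)) for n in("scene","side")]);cv2.imwrite('pics/c.png',a)
```

```text
scene [ 0.50978828 -0.03451242  0.0586    ] [ 0.61261121 -0.16798449  0.0586    ] 0.16848545381948782 yaw -0.3133113933120353 c [ 0.56119975 -0.10124846  0.0586    ]
side [ 0.50313715 -0.04780391  0.0586    ] [ 0.60756907 -0.18181971  0.0586    ] 0.16990074212025774 yaw -0.3077622798597156 c [ 0.55535311 -0.11481181  0.0586    ]
```

View pics/c.png

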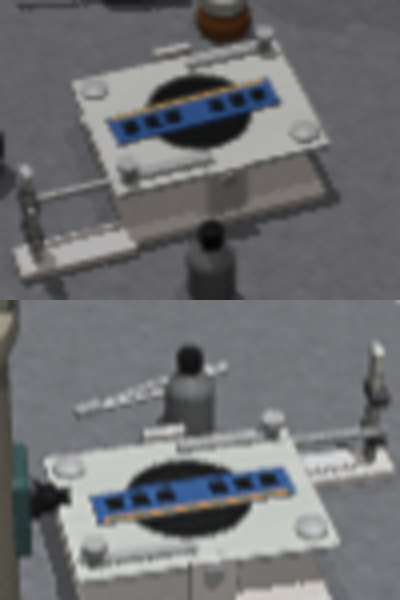

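Run:
```python
from h import *
for n,a,b in(("scene",(265.75,178),(213.5,167.5)),("side",(232,221.75),(292.75,236.25))):
    p=eyes.camera_params(n); P=pts(p,np.load(n+'0.npz')['d'])
    A=onz(p,*a,.0586);B=onz(p,*b,.0586)
    D=B-A; print(n,A,B,np.hypot(*D[:2]),'yaw',np.arctan2(D[1],D[0])-np.arctan2(-.096,.14),'c',(A+B)/2)
    for q in(a,b): print(P[int(q[1]+.5),int(q[0]+.5)])
    print('table z',P[300,300],P[200,400], P[150,330])
    print(set(p))
```

```text
scene [ 0.51119849 -0.03513721  0.0586    ] [ 0.61280741 -0.16914678  0.0586    ] 0.16817531591486098 yaw -0.3209805477503761 c [ 0.56200295 -0.102142    0.0586    ]
[ 0.50919277 -0.03634526  0.056439  ]
[ 0.61326123 -0.16558286  0.05942698]
table z [0.6784557  0.31925023 0.00301453] [0.20317964 0.24569013 0.00278088] [ 0.2116517  -0.05397829  0.00095656]
{'R', 'cy', 't', 'vertical_fov', 'cx'}
side [ 0.50309955 -0.04610075  0.0586    ] [ 0.60663484 -0.17869359  0.0586    ] 0.16822728103772702 yaw -0.30676723663405003 c [ 0.55486719 -0.11239717  0.0586    ]
[ 0.50508949 -0.04222486  0.05445929]
[ 0.60927015 -0.17620172  0.05658612]
table z [ 0.53169176 -0.32017005 -0.00145069] [ 0.96465775 -0.19866204  0.05606602] [1.02716306 0.18885846 0.02131309]
{'R', 'cy', 't', 'vertical_fov', 'cx'}
```

Call:
apply_moves(rows=[26, 30, 6, 0, 0, 0.066, 255, 26, 30, 6, 0, 0, 0.066, 255, 26, 30, 6, 0, 0, 0.066, 255, 26, 30, 6, 0, 0, 0.066, 255, 26, 30, 6, 0, 0, 0.066, 255, 26, 30, 6, 0, 0, 0.066, 255, 26, 30, 6, 0, 0, 0.066, 255], newtons=40)

```text
t: 0.68
tool_pos: [0.3722, -0.3311, 0.2733]
tool_rot: [-0.0, 0.921, 0.39, -0.0]
force: [0.4, 0.1, -0.3]
width: 0.012
finger_force: 0.0
```

Call:
apply_moves(rows=[26, 30, 6, 0, 0, 0.066, 255, 26, 30, 6, 0, 0, 0.066, 255, 26, 30, 6, 0, 0, 0.066, 255, 26, 30, 6, 0, 0, 0.066, 255, 26, 30, 6, 0, 0, 0.066, 255, 26, 30, 6, 0, 0, 0.066, 255, 26, 30, 6, 0, 0, 0.066, 255, 0, 0, 0, 0, 0, 0, 255])

```text
t: 1.35
tool_pos: [0.5579, -0.1173, 0.3156]
tool_rot: [-0.0, 0.806, 0.593, 0.003]
force: [0.2, -1.3, 1.3]
width: 0.003
finger_force: 0.0
```

Run:
```python
from h import *
p,im,d=snap('wrist'); np.savez('w1.npz',im=im,d=d,**p); cv2.imwrite('pics/w1.png',cv2.resize(im[:,:,::-1],(800,600),interpolation=cv2.INTER_CUBIC))
print(p); s=sensors.read_state(); print(s['t'],s['tool_pos'],s['tool_rot'],s['qpos'],s['force'],s['width'])
```

```text
{'vertical_fov': 63.23606278536051, 'cx': 256.21427860489547, 'cy': 191.35699438668522, 'R': array([[ 0.9546189 , -0.29780349,  0.00397949],
       [-0.28445687, -0.90771416,  0.30844656],
       [-0.08824422, -0.29558091, -0.95123335]]), 't': array([-0.5695685 , -0.01414828,  0.47566493])}
1.4 [ 0.55546506 -0.12000718  0.31500171] [-1.74376434e-04  8.06516452e-01  5.91211399e-01  5.14375199e-04] [-3.35881607e-01  2.31214476e-01  1.36299408e+00  1.04558600e-03
  1.54708861e+00 -3.02301864e-02] [ 0.44270242 -0.48328075  0.14160325] -0.0014967237949305562
```

View pics/w1.png

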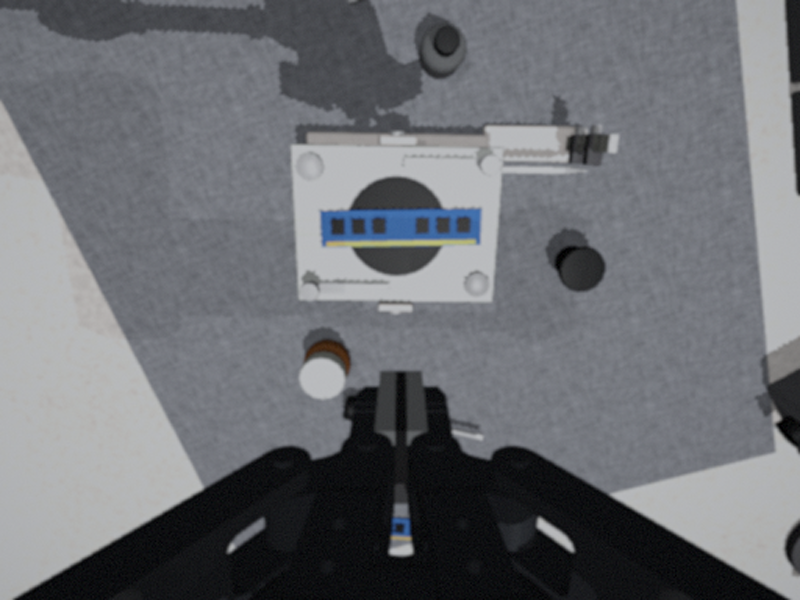

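Wrist view: near pad (311,165), far pad (477,283), pointer tip (588,170), post and tabs (570–615,145), all in an 800-wide image.

Run:
```python
from h import *
f=np.load('w1.npz'); p={k:f[k] for k in('vertical_fov','cx','cy','R','t')}; P=pts(p,f['d'])
print('cam',-p['R'].T@p['t'])
g=cv2.cvtColor(f['im'],cv2.COLOR_RGB2GRAY)
a=(311*.64,165*.64);b=(477*.64,283*.64)
A=onz(p,*a,.0586);B=onz(p,*b,.0586);D=B-A
yaw=np.arctan2(D[1],D[0])-np.arctan2(-.096,.14);c=(A+B)/2
print(A,B,np.hypot(*D[:2]),yaw,c,P[int(a[1]),int(a[0])],P[int(b[1]),int(b[0])])
t=onz(p,588*.64,170*.64,.05); print('tip',t)
R=np.array([[np.cos(yaw),-np.sin(yaw)],[np.sin(yaw),np.cos(yaw)]])
print('stage: tip',(t-c)[:2]@R)
# blue module as check
hsv=cv2.cvtColor(f['im'],cv2.COLOR_RGB2HSV); m=cv2.inRange(hsv,(100,120,60),(130,255,255)); m[250:]=0
r_=cv2.minAreaRect(np.argwhere(m)[:,::-1].astype(np.float32)); box=cv2.boxPoints(r_); print('module',[onz(p,*q,.057).round(4) for q in box], onz(p,*r_[0],.057))
# visible points near post in stage frame
Q=(P-np.array([c[0],c[1],0])); Q=np.concatenate([Q[...,:2]@R,Q[...,2:]],-1)
for v in range(82,112,3): print(v,[tuple((Q[v,u]*1000).round().astype(int)) for u in range(362,398,4)])
```

```text
cam [ 0.58167096 -0.0418646   0.45909892]
[ 0.51019445 -0.03853735  0.0586    ] [ 0.61138532 -0.17219364  0.0586    ] 0.16764127162140013 -0.3216944212043905 [ 0.56078989 -0.10536549  0.0586    ] [ 0.51051643 -0.03785689  0.05925772] [ 0.61105835 -0.17186883  0.05875769]
tip [ 0.72236402 -0.1092908   0.05      ]
stage: tip [0.15452663 0.04736168]
module [array([ 0.5056, -0.0742,  0.057 ]), array([ 0.6287, -0.11  ,  0.057 ]), array([ 0.6225, -0.1362,  0.057 ]), array([ 0.4968, -0.0997,  0.057 ])] [ 0.56344564 -0.10487209  0.057     ]
82 [(np.int64(145), np.int64(80), np.int64(12)), (np.int64(151), np.int64(80), np.int64(10)), (np.int64(146), np.int64(80), np.int64(38)), (np.int64(151), np.int64(80), np.int64(39)), (np.int64(145), np.int64(79), np.int64(69)), (np.int64(147), np.int64(79), np.int64(75)), (np.int64(182), np.int64(81), np.int64(0)), (np.int64(187), np.int64(81), np.int64(1)), (np.int64(193), np.int64(81), np.int64(1))]
85 [(np.int64(145), np.int64(76), np.int64(13)), (np.int64(151), np.int64(77), np.int64(12)), (np.int64(147), np.int64(76), np.int64(38)), (np.int64(152), 
[... 2815 characters left out ...]
4), np.int64(49), np.int64(0)), (np.int64(170), np.int64(49), np.int64(0)), (np.int64(175), np.int64(49), np.int64(0)), (np.int64(180), np.int64(49), np.int64(2)), (np.int64(187), np.int64(49), np.int64(0)), (np.int64(191), np.int64(49), np.int64(2)), (np.int64(197), np.int64(49), np.int64(2))]
109 [(np.int64(136), np.int64(47), np.int64(52)), (np.int64(140), np.int64(47), np.int64(54)), (np.int64(146), np.int64(47), np.int64(53)), (np.int64(151), np.int64(47), np.int64(53)), (np.int64(175), np.int64(45), np.int64(2)), (np.int64(181), np.int64(45), np.int64(2)), (np.int64(187), np.int64(45), np.int64(0)), (np.int64(193), np.int64(45), np.int64(1)), (np.int64(199), np.int64(45), np.int64(0))]
```

Call:
apply_moves(rows=[-8, 4.4, -18, -0.037, -0.11, 0, 255, -8, 4.4, -18, -0.037, -0.11, 0, 255, -8, 4.4, -18, -0.037, -0.11, 0, 255, -8, 4.4, -18, -0.037, -0.11, 0, 255, -8, 4.4, -18, -0.037, -0.11, 0, 255, -8, 4.4, -18, -0.037, -0.11, 0, 255, -8, 4.4, -18, -0.037, -0.11, 0, 255, -8, 4.4, -18, -0.037, -0.11, 0, 255, -8, 4.4, -18, -0.037, -0.11, 0, 255, 0, 0, 0, 0, 0, 0, 255])

```text
t: 2.23
tool_pos: [0.4915, -0.0941, 0.2004]
tool_rot: [0.318, 0.75, 0.541, 0.21]
force: [-0.4, -0.6, 1.0]
width: 0.001
finger_force: 0.0
```

Run:
```python
from h import *
snap('wrist');p,im,d=snap('wrist'); np.savez('w2.npz',im=im,d=d,**p)
print('cam',-p['R'].T@p['t']); s=sensors.read_state(); print(s['t'],s['tool_pos'],s['tool_rot'],s['qpos'],s['force'])
yaw=-.3217;c=np.array([.5608,-.1054,0]);ax=np.array([[np.cos(yaw),np.sin(yaw),0],[-np.sin(yaw),np.cos(yaw),0],[0,0,1]])
w=lambda q:c+ax.T@np.array(q)
u,v=proj(p,w([.15,.065,.05])); print('post px',u,v,'tip',proj(p,w([.155,.048,.05])))
u0=int(np.clip(u-50,0,412));v0=int(np.clip(v-60,0,384-75)); print(u0,v0)
cr=cv2.resize(im[v0:v0+75,u0:u0+100,::-1],(800,600),interpolation=cv2.INTER_CUBIC)
cv2.imwrite('pics/w2.png',cr)
```

```text
cam [0.4261585  0.01621514 0.30139428]
2.3333 [ 0.49555025 -0.09496236  0.20372076] [0.31995684 0.7492137  0.53953812 0.21261481] [-0.29231229 -0.08607802  2.30889974 -0.35238652  0.13982173  0.35948377] [ 0.08812005 -0.42029435  0.69960771]
post px 293.3496687412997 86.29681831357371 tip [295.13112095 100.62958062]
243 26
```

View pics/w2.png

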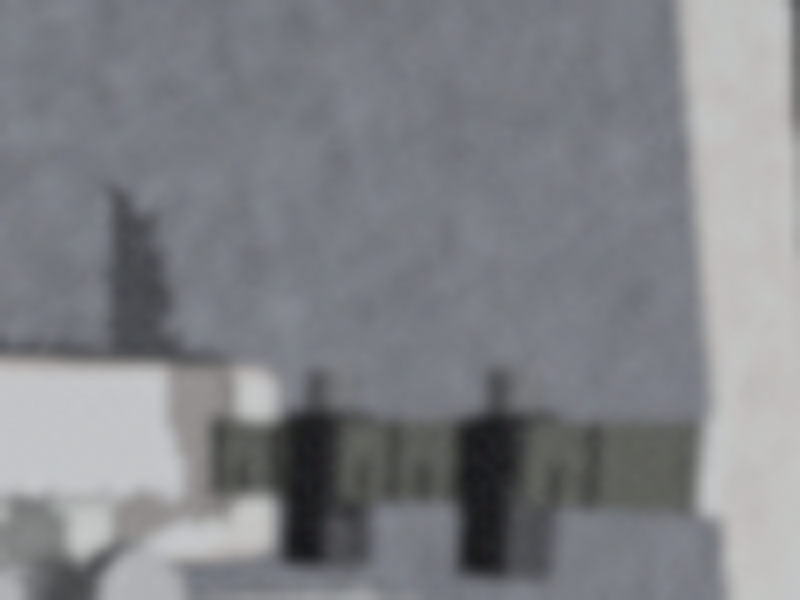

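The crop shows the post's front face running from base (215) to top (697). The lower tab's dark front face spans u 285–337 and the upper's 460–520, at v≈490.

Run:
```python
from h import *
f=np.load('w2.npz'); p={k:f[k] for k in('vertical_fov','cx','cy','R','t')}; P=pts(p,f['d'])
yaw=-.3217;c=np.array([.5608,-.1054,0]);ax=np.array([[np.cos(yaw),np.sin(yaw),0],[-np.sin(yaw),np.cos(yaw),0],[0,0,1]])
Q=(P-c)@ax.T*1000
g=cv2.cvtColor(f['im'],cv2.COLOR_RGB2GRAY).astype(int)
for v in(84,90,94): print(v);[print(u,g[v,u],Q[v,u].round(1)) for u in range(274,334,1 if v==90 else 3)]
def atx(u,v,x):
    C,d=ray(p,u/8+243-.5+.06,v/8+26-.5+.06); C=ax@(C-c);d=ax@d; return (C+d*(x-C[0])/d[0])*1000
for n,u,v,x in(('base',215,460,.147),('low bot',286,490,.143),('low top',337,490,.143),('up bot',460,490,.143),('up top',520,490,.143),('post top',697,460,.147),('post top back',718,460,.153)): print(n,atx(u,v,x).round(1))
```

```text
84
274 91 [145.   67.1  22.7]
277 61 [145.5  67.2  27.3]
280 31 [142.6  67.4  34.8]
283 39 [142.5  67.5  39.7]
286 88 [144.9  67.5  42.4]
289 85 [145.8  67.6  46.4]
292 76 [145.1  67.7  51.7]
295 77 [145.1  67.8  56.2]
298 89 [144.9  67.9  60.9]
301 31 [143.   68.   66.7]
304 33 [141.7  68.1  72. ]
307 51 [142.9  68.1  75.4]
310 96 [145.3  68.2  77.8]
313 85 [145.9  68.3  81.5]
316 79 [146.8  68.3  85. ]
319 97 [146.9  68.4  89. ]
322 94 [146.   68.5  93.6]
325 96 [145.2  68.6  98. ]
328 91 [145.7  68.7 101.5]
331 183 [145.1  68.7 105.7]
90
274 197 [155.8  59.5  13.3]
275 195 [157.9  59.4  13.3]
276 180 [159.9  59.4  13.3]
277 142 [173.7  58.9   2.9]
278 87 [142.5  60.2  31.9]
279 44 [142.6  60.3  33.5]
280 29 [142.6  60.3  35.2]
281 28 [143.1  60.4  36.4]
282 34 [142.7  60.4  38.3]
283 47 [144.4  60.4  38.5]
284 61 [143.4  60.5  41. ]
285 65 [144.3  60.5  41.8]
286 61 [146.4  60.5  41.6]
287 63 [148.8  60.4  41.3]
288 77 [151.3  60.4  40.8]
289 101 [152.   60.4  41.8]
290 121 [204.   58.5   1.3]
291 128 [205.8  58.4   1.7]
292 126 [207.8  58.4   1.9]
293 125 [211.1  58.4   1.1]
294 
[... 1156 characters left out ...]
 1.7]
280 27 [142.7  55.6  35.3]
283 57 [142.7  55.8  40.2]
286 75 [146.3  55.8  42. ]
289 101 [153.3  55.6  41. ]
292 128 [207.9  52.9   2.2]
295 123 [215.1  52.7   2. ]
298 122 [222.6  52.5   1.9]
301 37 [142.   56.9  68.3]
304 36 [144.1  57.   71.1]
307 77 [143.2  57.2  76.1]
310 80 [149.8  57.   75.6]
313 123 [261.6  51.7   1.4]
316 125 [269.4  51.5   1.7]
319 124 [277.7  51.4   1.7]
322 125 [286.7  51.2   1.4]
325 128 [295.   51.    1.8]
328 129 [302.4  50.9   2.8]
331 121 [314.6  50.5   0.9]
base [147.   68.1  13. ]
low bot [143.   64.   31.8]
low top [143.   64.3  42.2]
up bot [143.   64.8  65.6]
up top [143.   65.1  76.3]
post top [147.   69.6 102.7]
post top back [153.   69.6 102.3]
```

Run:
```python
from h import *
from scipy.spatial.transform import Rotation as Ro
s=sensors.read_state(); T=Ro.from_quat([.8065,.5912,0,0]); q=s['tool_rot']; C=Ro.from_quat([q[1],q[2],q[3],q[0]])
print((T*C.inv()).as_rotvec(), (np.array([.5102,-.0385,.11])-s['tool_pos'])*1000)
```

```text
[0.27168832 0.74032171 0.01600734] [ 14.6497497   56.46235986 -93.72076214]
```

Call:
apply_moves(rows=[2, 7, 0, 0.034, 0.0925, 0.002, 255, 2, 7, 0, 0.034, 0.0925, 0.002, 255, 2, 7, 0, 0.034, 0.0925, 0.002, 255, 2, 7, 0, 0.034, 0.0925, 0.002, 255, 2, 7, -10, 0.034, 0.0925, 0.002, 255, 2, 7, -20, 0.034, 0.0925, 0.002, 255, 2, 7, -20, 0.034, 0.0925, 0.002, 255, 2, 7, -20, 0.034, 0.0925, 0.002, 255, 0, 0, 0, 0, 0, 0, 255, 0, 0, 0, 0, 0, 0, 255])

```text
t: 3.17
tool_pos: [0.5133, -0.0385, 0.1321]
tool_rot: [-0.002, 0.807, 0.591, 0.001]
force: [0.6, 0.2, 0.2]
width: -0.0
finger_force: 0.0
```

```bash
cat > m.py <<'E'
from h import *
import sys
yaw=-.3217;c=np.array([.5608,-.1054,0]);ax=np.array([[np.cos(yaw),np.sin(yaw),0],[-np.sin(yaw),np.cos(yaw),0],[0,0,1]])
def meas(tag,view=False):
    p,im,d=snap('wrist'); np.savez(tag+'.npz',im=im,d=d,**p)
    Q=(pts(p,d)-c)@ax.T*1000
    g=im.min(-1).astype(int); sat=im.max(-1).astype(int)-g
    x,y,z=Q[...,0],Q[...,1],Q[...,2]
    k=(d>0)&(g>130)&(sat<40)&(abs(x)<80)&(abs(y)<60)&(z>33)&(z<75)
    k&=(np.hypot(x+70,y-48)>16)&(np.hypot(x-70,y+48)>16)&(abs(y)>18)
    k=cv2.erode(k.astype(np.uint8),np.ones((3,3)))>0
    P=Q[k]; A=np.c_[P[:,:2],np.ones(len(P))]
    w=np.ones(len(P),bool)
    for _ in range(5):
        s=np.linalg.lstsq(A[w],P[w,2],rcond=None)[0]; e=P[:,2]-A@s; w=abs(e)<3
    print('plane dz/dx %.4f dz/dy %.4f z0 %.2f n %d rms %.2f pointer %.1f mm'%(*s,w.sum(),e[w].std(),155*np.sin(np.arctan(s[0]))), 'x range',P[w,0].min().round(),P[w,0].max().round())
    st=sensors.read_state(); print(round(st['t'],2),'tcp',st['tool_pos'].round(4),'stage',(ax@(st['tool_pos']-c)*1000).round(1),'rot',st['tool_rot'].round(4),'F',st['force'].round(2))
    return p,im,d,Q
E
python3 - <<'E'
from m import *
p,im,d,Q=meas('w3')
cv2.imwrite('pics/w3.png',cv2.resize(im[:,:,::-1],(800,600),interpolation=cv2.INTER_CUBIC))
E
```

```text
plane dz/dx 0.0004 dz/dy -0.0010 z0 53.75 n 6497 rms 0.61 pointer 0.1 mm x range -79.0 79.0
3.22 tcp [ 0.5124 -0.0385  0.1333] stage [-67.1  48.2 133.3] rot [-6.000e-04  8.066e-01  5.911e-01  1.100e-03] F [0.34 0.53 0.38]
```

View pics/w3.png

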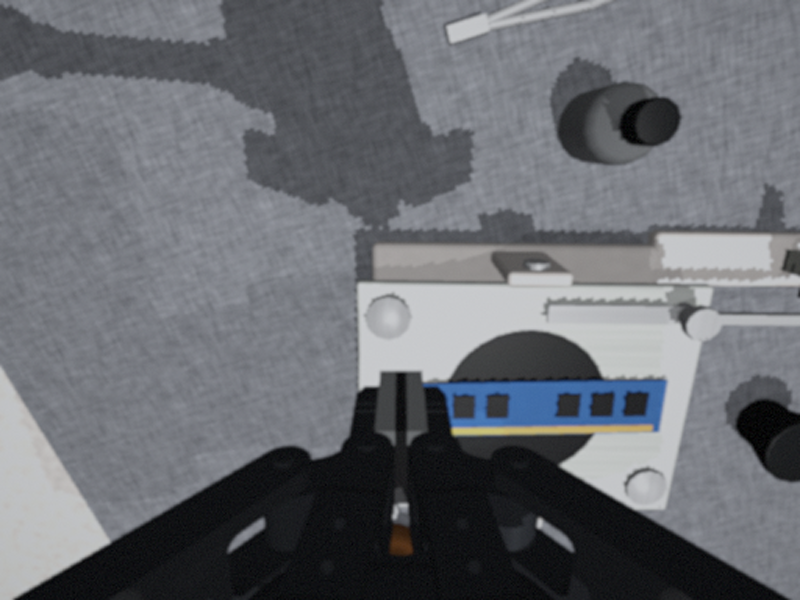

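Wrist view: near pad at (388,317), far pad (645,486), fingertips end at (402,372); plate level by depth fit.

Run:
```python
from m import *
f=np.load('w3.npz'); p={k:f[k] for k in('vertical_fov','cx','cy','R','t')}
for q in((388,317),(645,486)):
    X=onz(p,q[0]*.64-.18,q[1]*.64-.18,.0586); print(X, ax@(X-c)*1000)
```

```text
[ 0.50820894 -0.03725072  0.0586    ] [-71.44053052  48.02494605  58.6       ]
[ 0.6096084  -0.17014713  0.0586    ] [ 66.77623211 -45.99332865  58.6       ]
```

Call:
apply_moves(rows=[-1.5, 0, -18, 0, 0, 0, 255, -1.5, 0.5, -18, 0, 0, 0, 255, 0, 0, -18, 0, 0, 0, 255, 0, 0, -11, 0, 0, 0, 255, 0, 0, 0, 0, 0, 0, 255, 0, 0, 0, 0, 0, 0, 255, 0, 0, 0, 0, 0, 0, 255])

```text
t: 3.8
tool_pos: [0.5093, -0.0381, 0.0704]
tool_rot: [0.001, 0.807, 0.591, 0.002]
force: [0.4, 0.2, -0.3]
width: -0.001
finger_force: 0.0
```

```bash
python3 -c "
from m import *
meas('w4');meas('w4')"
```

```text
plane dz/dx 0.0005 dz/dy -0.0001 z0 53.71 n 9051 rms 0.56 pointer 0.1 mm x range -71.0 80.0
3.85 tcp [ 0.5095 -0.0381  0.0703] stage [-70.   47.7  70.3] rot [0.0011 0.8066 0.5911 0.0018] F [-0.04 -1.19 -0.03]
plane dz/dx 0.0004 dz/dy -0.0006 z0 53.74 n 8939 rms 0.57 pointer 0.1 mm x range -71.0 80.0
3.9 tcp [ 0.5095 -0.0381  0.0701] stage [-70.   47.6  70.1] rot [0.0009 0.8066 0.5911 0.0016] F [ 0.29  1.15 -0.07]
```

Call:
apply_moves(rows=[0, 0, -4, 0, 0, 0, 255, 0, 0, -4, 0, 0, 0, 255, 0, 0, -2.5, 0, 0, 0, 255, 0, 0, -2.5, 0, 0, 0, 255, 0, 0, -2, 0, 0, 0, 255, 0, 0, -2, 0, 0, 0, 255, 0, 0, 0, 0, 0, 0, 255, 0, 0, 0, 0, 0, 0, 255])

```text
t: 4.57
tool_pos: [0.5083, -0.0378, 0.0513]
tool_rot: [-0.001, 0.807, 0.591, 0.0]
force: [-2.2, 1.2, 4.3]
width: 0.001
finger_force: 2.3
```

```bash
python3 -c "
from m import *
meas('w5');meas('w5')"
```

```text
plane dz/dx 0.1033 dz/dy -0.0004 z0 53.88 n 8678 rms 0.58 pointer 15.9 mm x range -72.0 74.0
4.62 tcp [ 0.5083 -0.0378  0.0514] stage [-71.2  47.6  51.4] rot [-7.000e-04  8.066e-01  5.910e-01  1.000e-04] F [-2.64  0.26  4.9 ]
plane dz/dx 0.1023 dz/dy 0.0007 z0 53.85 n 8604 rms 0.58 pointer 15.8 mm x range -72.0 75.0
4.67 tcp [ 0.5083 -0.0378  0.0514] stage [-71.2  47.5  51.4] rot [-7.000e-04  8.067e-01  5.910e-01  1.000e-04] F [-1.58  0.53  4.25]
```

Call:
apply_moves(rows=[0, 0, -0.9, 0, 0, 0, 255, 0, 0, -0.9, 0, 0, 0, 255, 0, 0, 0, 0, 0, 0, 255, 0, 0, 0, 0, 0, 0, 255])

```text
t: 5.0
tool_pos: [0.5083, -0.0378, 0.0496]
tool_rot: [-0.001, 0.807, 0.591, 0.0]
force: [-2.4, 0.6, 5.1]
width: -0.001
finger_force: 2.9
```

Run:
```python
from m import *
meas('w6');meas('w6')
o=[]
w=lambda q:c+ax.T@np.array(q)
for n in('side','scene'):
    p,im,d=snap(n)
    u,v=proj(p,w([.15,.055,.055])); u0,v0=int(u)-25,int(v)-18
    P=(pts(p,d)-c)@ax.T*1000
    print(n,u0,v0,'pred tip at +20',(proj(p,w([.155,.048,.07]))-[u0,v0])*8,'tip at 0',(proj(p,w([.155,.048,.05]))-[u0,v0])*8,'tab',(proj(p,w([.15,.052,.070]))-[u0,v0])*8)
    o.append(cv2.resize(im[v0:v0+37,u0:u0+50,::-1],None,fx=8,fy=8,interpolation=cv2.INTER_CUBIC))
cv2.imwrite('pics/p1.png',np.hstack(o))
```

```text
plane dz/dx 0.1280 dz/dy 0.0006 z0 53.89 n 8478 rms 0.59 pointer 19.7 mm x range -72.0 71.0
5.05 tcp [ 0.5083 -0.0378  0.0497] stage [-71.2  47.5  49.7] rot [-6.000e-04  8.067e-01  5.910e-01  2.000e-04] F [-2.33 -0.17  6.98]
plane dz/dx 0.1280 dz/dy 0.0006 z0 53.88 n 8470 rms 0.58 pointer 19.7 mm x range -72.0 71.0
5.1 tcp [ 0.5083 -0.0378  0.0497] stage [-71.2  47.6  49.7] rot [-6.000e-04  8.067e-01  5.910e-01  2.000e-04] F [-2.24  0.83  6.56]
side 285 190 pred tip at +20 [225.26039193 123.69914916] tip at 0 [221.07872784 170.8901097 ] tab [207.6671935  118.95304665]
scene 170 178 pred tip at +20 [186.19936186 109.3980635 ] tip at 0 [191.18869743 146.59039737] tab [202.17509734 113.81792728]
```

View pics/p1.png

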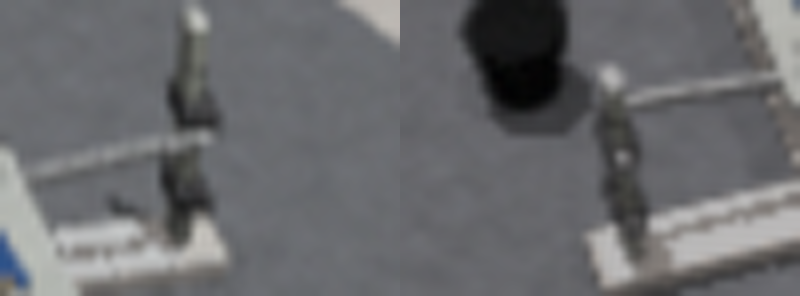

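Run:
```python
from m import *
w=lambda q:c+ax.T@np.array(q)
p,im,d=snap('side'); np.savez('s1.npz',im=im,d=d)
u0,v0=285,190
Z=16
cr=cv2.resize(im[v0:v0+37,u0:u0+50,::-1],None,fx=Z,fy=Z,interpolation=cv2.INTER_CUBIC)
off=np.array([.5,.5])
def pt(q): return (proj(p,w(np.array(q)/1000))-[u0,v0]+off)*Z
for q in((150,69,104),(150,69,12)): print(q,pt(q).round())
sh=np.array([194*2,12*2])-pt((150,69,104)); print('shift',sh)
for z,col in((70,(0,0,255)),(36,(255,0,0))):
  for zz in(z-5,z+5):
    a=[tuple(map(int,pt((x,y,zz))+sh)) for x,y in((143,51),(157,51),(157,80),(143,80))]
    cv2.polylines(cr,[np.array(a)],True,col,1)
t=pt((155,48,69.7))+sh; cv2.circle(cr,tuple(map(int,t)),4,(0,255,0),1)
t=pt((155*np.cos(.128),48,69.7))+sh; cv2.circle(cr,tuple(map(int,t)),4,(0,255,255),1)
cv2.imwrite('pics/p2.png',cr)
P=(pts(p,d)-c)@ax.T*1000
for v in range(198,216): print(v,[tuple(int(i) for i in P[v,u]) for u in range(304,314)])
```

```text
(150, 69, 104) [406.  28.]
(150, 69, 12) [370. 458.]
shift [-17.64673036  -3.81748914]
198 [(177, 186, 0), (180, 185, 0), (185, 190, -4), (143, 70, 81), (144, 63, 85), (145, 59, 88), (148, 60, 87), (200, 186, -3), (203, 184, -3), (207, 186, -5)]
199 [(176, 184, -2), (180, 185, -3), (183, 185, -4), (143, 69, 79), (144, 64, 81), (146, 60, 84), (148, 58, 85), (197, 179, -2), (200, 177, -1), (204, 178, -3)]
200 [(174, 177, -1), (177, 175, 0), (143, 76, 70), (145, 73, 72), (145, 65, 77), (146, 60, 80), (150, 62, 78), (195, 172, -1), (199, 174, -2), (201, 170, 0)]
201 [(172, 170, 0), (175, 170, -1), (142, 72, 70), (146, 75, 67), (143, 59, 78), (147, 63, 75), (149, 61, 76), (194, 169, -2), (198, 170, -4), (198, 163, 0)]
202 [(170, 163, 0), (174, 167, -2), (140, 68, 70), (141, 62, 74), (144, 62, 73), (146, 59, 75), (150, 62, 72), (191, 161, 0), (194, 159, 0), (197, 159, 0)]
203 [(170, 163, -2), (173, 163, -3), (141, 68, 66), (140, 59, 72), (144, 60, 71), (145, 55, 74), (148, 55, 73), (151, 56, 72), (192, 154, 0), (195, 152, 0)]
204 [(167, 154, 0), (171, 156, -2), (140, 66, 64), (141, 60, 68)
[... 1130 characters left out ...]
42), (173, 116, 0), (178, 119, -3), (180, 119, -3), (182, 114, 0)]
212 [(155, 118, -2), (142, 73, 32), (142, 65, 37), (144, 63, 38), (146, 59, 40), (149, 60, 39), (172, 113, -1), (175, 112, -1), (178, 111, 0), (181, 113, -2)]
213 [(154, 113, -1), (141, 70, 30), (140, 60, 37), (143, 59, 38), (145, 56, 39), (148, 58, 38), (150, 54, 40), (174, 110, -2), (177, 109, -3), (180, 108, -2)]
214 [(151, 106, 0), (154, 105, 0), (142, 63, 31), (142, 57, 36), (145, 56, 36), (147, 54, 37), (150, 55, 36), (154, 56, 34), (175, 101, 0), (178, 102, -1)]
215 [(149, 100, 0), (154, 103, -2), (141, 60, 30), (141, 52, 36), (143, 52, 36), (146, 50, 36), (148, 49, 37), (153, 52, 34), (-225, -915, 791), (177, 98, -2)]
```

View pics/p2.png

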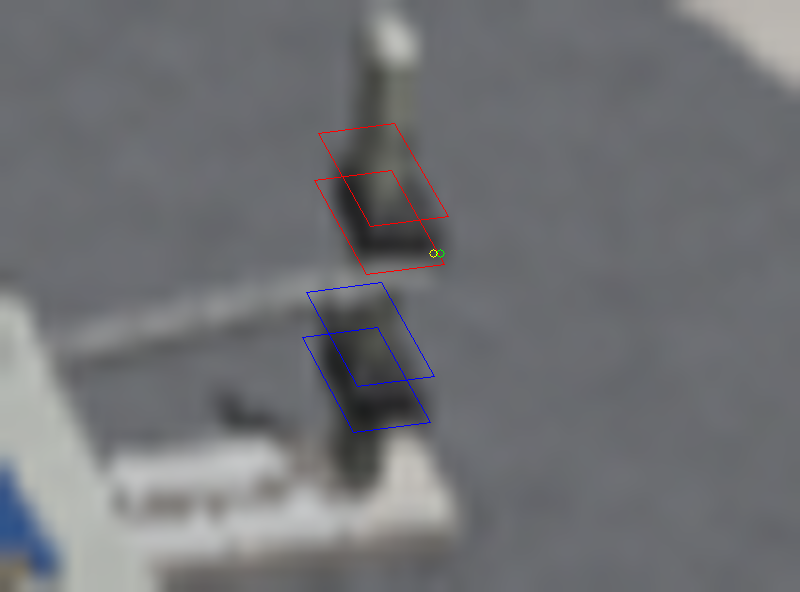

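Run:
```python
from m import *
w=lambda q:c+ax.T@np.array(q)
p=eyes.camera_params('side')
sh=np.array([-17.6,-3.8])/16
for f,z in(('side0.npz',0),('s1.npz',.1277)):
    im=np.load(f)['im'].astype(float).mean(-1)
    for x in(105,115,125,135,145):
        q=proj(p,w(np.array([x*np.cos(z),48,50+x*np.sin(z)])/1000))+sh
        u=int(round(q[0])); col=im[int(q[1])-5:int(q[1])+8,u]; 
        print(f,x,u,q.round(1),int(q[1])-5,col.round().astype(int))
```

```text
side0.npz 105 294 [294.2 213.4] 208 [119 117 119 118 121 146 143 100 109 115 163 206 208]
side0.npz 115 298 [297.7 213. ] 207 [118 118 118 120 121 134 143 119  99 117 154 196 208]
side0.npz 125 301 [301.2 212.5] 207 [118 117 118 118 121 145 152 115  95  83 151 206 209]
side0.npz 135 305 [304.6 212. ] 207 [120 117  98  72  83 118 124 104 107 109 103 107 131]
side0.npz 145 308 [308.1 211.6] 206 [ 46  71  87  82  81  95 123 119  60  33  47  72  92]
s1.npz 105 294 [294.2 209.5] 204 [107 111 111 111 110 130 137 103 100 108 110 111 108]
s1.npz 115 298 [297.7 208.7] 203 [105 103 106 108 110 132 142 112 102 110 108  96  90]
s1.npz 125 301 [301.2 207.8] 202 [110 111 109 108 110 120 130 112  99 107 107 110 111]
s1.npz 135 305 [304.6 207. ] 202 [100 110 110 110 116 126 112  71  62  54  47  60  84]
s1.npz 145 308 [308.1 206.2] 201 [ 87  80  70  58  45 100 125  98  75  74  80  68  58]
```

Call:
apply_moves(rows=[0, 0, 0, 0, 0, 0, 255, 0, 0, 0, 0, 0, 0, 255, 0, 0, 0, 0, 0, 0, 255, 0, 0, 0, 0, 0, 0, 255, 0, 0, 0, 0, 0, 0, 255, 0, 0, 0, 0, 0, 0, 255, 0, 0, 0, 0, 0, 0, 255, 0, 0, 0, 0, 0, 0, 255, 0, 0, 0, 0, 0, 0, 255, 0, 0, 0, 0, 0, 0, 255])

```text
t: 6.08
tool_pos: [0.5083, -0.0378, 0.0497]
tool_rot: [-0.001, 0.807, 0.591, 0.0]
force: [-2.9, 0.6, 5.3]
width: 0.001
finger_force: 2.9
```

Call:
apply_moves(rows=[0, 0, 0, 0, 0, 0, 255, 0, 0, 0, 0, 0, 0, 255, 0, 0, 0, 0, 0, 0, 255, 0, 0, 0, 0, 0, 0, 255, 0, 0, 0, 0, 0, 0, 255, 0, 0, 0, 0, 0, 0, 255, 0, 0, 0, 0, 0, 0, 255, 0, 0, 0, 0, 0, 0, 255, 0, 0, 0, 0, 0, 0, 255, 0, 0, 0, 0, 0, 0, 255])

```text
t: 6.92
tool_pos: [0.5083, -0.0378, 0.0497]
tool_rot: [-0.001, 0.807, 0.591, 0.0]
force: [-1.8, 0.3, 5.8]
width: 0.003
finger_force: 2.9
```

Call:
apply_moves(rows=[0, 0, 0, 0, 0, 0, 255, 0, 0, 0, 0, 0, 0, 255, 0, 0, 0, 0, 0, 0, 255, 0, 0, 0, 0, 0, 0, 255, 0, 0, 0, 0, 0, 0, 255, 0, 0, 0, 0, 0, 0, 255, 0, 0, 0, 0, 0, 0, 255])

```text
t: 7.5
tool_pos: [0.5083, -0.0378, 0.0497]
tool_rot: [-0.001, 0.807, 0.591, 0.0]
force: [-1.9, 1.5, 5.3]
width: -0.001
finger_force: 2.9
```

```bash
python3 -c "
from m import *
meas('w7')"
```

```text
plane dz/dx 0.1271 dz/dy 0.0004 z0 53.90 n 8520 rms 0.59 pointer 19.5 mm x range -72.0 71.0
7.55 tcp [ 0.5083 -0.0378  0.0497] stage [-71.2  47.5  49.7] rot [-6.000e-04  8.066e-01  5.910e-01  1.000e-04] F [-2.28  0.04  4.6 ]
```

Held from 5.0 to 7.55 s. Release gently and rise.

Call:
apply_moves(rows=[0, 0, 1.5, 0, 0, 0, 255, 0, 0, 2, 0, 0, 0, 255, 0, 0, 2, 0, 0, 0, 255, 0, 0, 2, 0, 0, 0, 255, 0, 0, 2, 0, 0, 0, 255, 0, 0, 5, 0, 0, 0, 255, 0, 0, 15, 0, 0, 0, 255, 0, 0, 25, 0, 0, 0, 255, 0, 0, 15, 0, 0, 0, 255, 0, 0, 0, 0, 0, 0, 255])

```text
t: 8.38
tool_pos: [0.5115, -0.0386, 0.1223]
tool_rot: [0.003, 0.807, 0.591, 0.003]
force: [0.2, 0.4, -0.5]
width: 0.002
finger_force: 0.0
```

```bash
python3 -c "
from m import *
p,im,d,Q=meas('w8')"
```

```text
plane dz/dx 0.0003 dz/dy -0.0012 z0 53.75 n 6804 rms 0.60 pointer 0.1 mm x range -79.0 80.0
8.43 tcp [ 0.5102 -0.0383  0.1206] stage [-69.2  47.7 120.6] rot [0.0014 0.8066 0.5911 0.0018] F [-0.17 -0.63 -1.  ]
```

Call:
apply_moves(rows=[20, -26.7, 0, 0, 0, 0, 255, 20, -26.7, 0, 0, 0, 0, 255, 20, -26.7, 0, 0, 0, 0, 255, 20, -26.7, 0, 0, 0, 0, 255, 20, -26.7, 0, 0, 0, 0, 255, 0, 0, 0, 0, 0, 0, 255, 0, 0, 0, 0, 0, 0, 255, 0, 0, 0, 0, 0, 0, 255])

```text
t: 9.1
tool_pos: [0.6073, -0.1708, 0.1174]
tool_rot: [-0.002, 0.807, 0.591, -0.001]
force: [0.4, 0.6, -0.6]
width: -0.001
finger_force: 0.0
```

Run:
```python
from m import *
p,im,d,Q=meas('w9')
# pad: raised circle near (70,-48)
k=(abs(Q[...,0]-70)<18)&(abs(Q[...,1]+48)<18)&(Q[...,2]>56.5)&(Q[...,2]<64)&(im.min(-1)>90)
print(k.sum(),Q[k].mean(0),Q[k].min(0),Q[k].max(0))
cv2.imwrite('pics/w9.png',cv2.resize(im[:,:,::-1],(800,600),interpolation=cv2.INTER_CUBIC))
```

```text
plane dz/dx 0.0004 dz/dy -0.0012 z0 53.50 n 16432 rms 0.67 pointer 0.1 mm x range -80.0 79.0
9.15 tcp [ 0.6071 -0.1703  0.1178] stage [ 64.5 -47.  117.8] rot [-1.900e-03  8.066e-01  5.911e-01 -4.000e-04] F [-0.12 -0.31  0.02]
627 [ 68.92736889 -48.04339214  58.18124558] [ 58.1818063  -59.04145491  56.50971022] [ 79.27171567 -37.9237425   60.51913056]
```

View pics/w9.png

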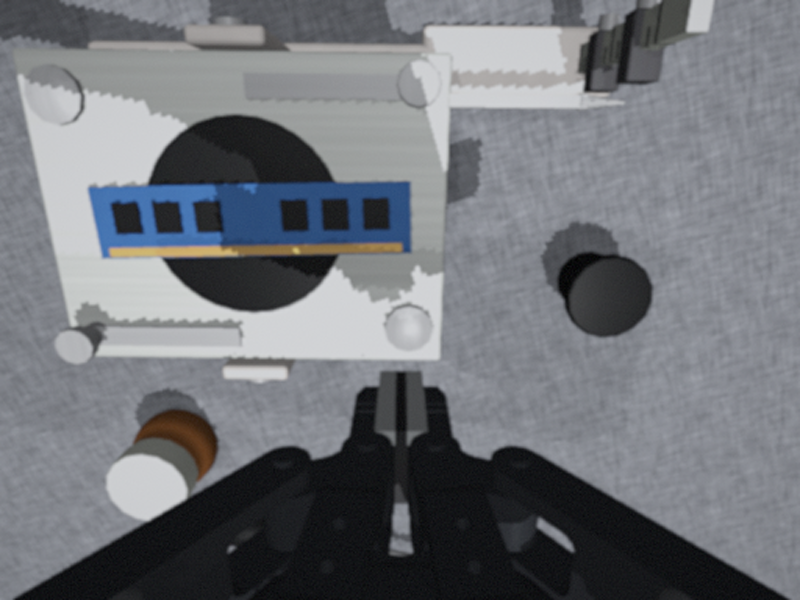

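Call:
apply_moves(rows=[2, -1.2, -15, 0, 0, 0, 255, 2, -1.2, -15, 0, 0, 0, 255, 0, 0, -12, 0, 0, 0, 255, 0, 0, -6, 0, 0, 0, 255, 0, 0, 0, 0, 0, 0, 255, 0, 0, 0, 0, 0, 0, 255, 0, 0, 0, 0, 0, 0, 255])

```text
t: 9.73
tool_pos: [0.6129, -0.1735, 0.0719]
tool_rot: [0.0, 0.807, 0.591, 0.001]
force: [1.4, 0.1, 0.9]
width: 0.001
finger_force: 0.0
```

```bash
python3 -c "
from m import *
p,im,d,Q=meas('w10')
x,y,z=Q[...,0],Q[...,1],Q[...,2]
k=(x>135)&(x<152)&(abs(y-48)<4)&(z>20)&(z<80);print('ptr',k.sum(),np.percentile(z[k],[10,50,80,95]) if k.any() else 0)
k=(x>146)&(x<154)&(y>53)&(y<60)&(z>25)&(z<50);print('low tab',k.sum(),np.percentile(z[k],[10,50,80,95]) if k.any() else 0)
"
```

```text
plane dz/dx 0.0004 dz/dy -0.0012 z0 53.50 n 24803 rms 0.65 pointer 0.1 mm x range -74.0 80.0
9.78 tcp [ 0.6131 -0.1737  0.072 ] stage [ 71.2 -48.3  72. ] rot [3.000e-04 8.065e-01 5.912e-01 7.000e-04] F [ 0.28  0.94 -0.24]
ptr 289 [50.7571109  52.25803249 53.18500351 53.82751549]
low tab 239 [39.64274163 40.62291323 41.18945174 41.65222893]
```

Call:
apply_moves(rows=[-1, 0, -4, 0, 0, 0, 255, 0, 0, -4, 0, 0, 0, 255, 0, 0, -3, 0, 0, 0, 255, 0, 0, -2.5, 0, 0, 0, 255, 0, 0, -2.5, 0, 0, 0, 255, 0, 0, -2, 0, 0, 0, 255, 0, 0, 0, 0, 0, 0, 255, 0, 0, 0, 0, 0, 0, 255])

```text
t: 10.45
tool_pos: [0.6118, -0.1739, 0.0532]
tool_rot: [-0.0, 0.807, 0.591, 0.0]
force: [-0.7, 0.6, 3.4]
width: 0.003
finger_force: 1.6
```

```bash
python3 -c "
from m import *
meas('w11')"
```

```text
plane dz/dx -0.0730 dz/dy -0.0016 z0 53.41 n 25953 rms 0.65 pointer -11.3 mm x range -58.0 80.0
10.5 tcp [ 0.6118 -0.1739  0.0533] stage [ 70.  -48.9  53.3] rot [-2.000e-04  8.067e-01  5.910e-01  4.000e-04] F [0.14 0.79 3.28]
```

Call:
apply_moves(rows=[0, 0, -0.7, 0, 0, 0, 255, 0, 0, -0.7, 0, 0, 0, 255, 0, 0, 0, 0, 0, 0, 255, 0, 0, 0, 0, 0, 0, 255])

```text
t: 10.83
tool_pos: [0.6118, -0.1739, 0.0518]
tool_rot: [-0.0, 0.807, 0.591, 0.0]
force: [-1.2, -0.8, 4.4]
width: 0.002
finger_force: 2.1
```

```bash
python3 -c "
from m import *
p,im,d,Q=meas('w12')
x,y,z=Q[...,0],Q[...,1],Q[...,2]
for a,b in((90,105),(105,120),(120,135),(135,150)):
  k=(x>a)&(x<b)&(abs(y-48)<4)&(z>20)&(z<60);print('ptr',x[k].mean(),np.percentile(z[k],[50,80,95]))
k=(x>146)&(x<154)&(y>53)&(y<60)&(z>25)&(z<50);print('low tab',k.sum(),np.percentile(z[k],[10,50,80,95]))
"
```

```text
plane dz/dx -0.0937 dz/dy -0.0016 z0 53.39 n 26108 rms 0.66 pointer -14.5 mm x range -56.0 80.0
10.88 tcp [ 0.6118 -0.1739  0.0518] stage [ 70.  -48.9  51.8] rot [-2.000e-04  8.067e-01  5.910e-01  4.000e-04] F [-0.83 -0.21  4.65]
ptr 97.35568530577332 [43.53786586 44.28337816 44.8883403 ]
ptr 112.3783199899607 [42.1886369  42.87091599 43.56710122]
ptr 127.70090232192472 [40.80206851 41.50862175 41.97796851]
ptr 141.0305635609898 [39.04004284 40.10741561 40.73942877]
low tab 304 [39.72218563 40.68115083 41.2407353  41.85167023]
```

Call:
apply_moves(rows=[0, 0, 0, 0, 0, 0, 255, 0, 0, 0, 0, 0, 0, 255, 0, 0, 0, 0, 0, 0, 255, 0, 0, 0, 0, 0, 0, 255, 0, 0, 0, 0, 0, 0, 255, 0, 0, 0, 0, 0, 0, 255, 0, 0, 0, 0, 0, 0, 255, 0, 0, 0, 0, 0, 0, 255, 0, 0, 0, 0, 0, 0, 255, 0, 0, 0, 0, 0, 0, 255])

```text
t: 11.72
tool_pos: [0.6118, -0.1739, 0.0517]
tool_rot: [-0.0, 0.807, 0.591, 0.0]
force: [0.8, -0.3, 4.3]
width: -0.002
finger_force: 2.1
```

Call:
apply_moves(rows=[0, 0, 0, 0, 0, 0, 255, 0, 0, 0, 0, 0, 0, 255, 0, 0, 0, 0, 0, 0, 255, 0, 0, 0, 0, 0, 0, 255, 0, 0, 0, 0, 0, 0, 255, 0, 0, 0, 0, 0, 0, 255, 0, 0, 0, 0, 0, 0, 255, 0, 0, 0, 0, 0, 0, 255, 0, 0, 0, 0, 0, 0, 255, 0, 0, 0, 0, 0, 0, 255])

```text
t: 12.55
tool_pos: [0.6117, -0.1739, 0.0517]
tool_rot: [-0.0, 0.807, 0.591, 0.0]
force: [1.4, -0.8, 4.3]
width: 0.001
finger_force: 2.1
```

Call:
apply_moves(rows=[0, 0, 0, 0, 0, 0, 255, 0, 0, 0, 0, 0, 0, 255, 0, 0, 0, 0, 0, 0, 255, 0, 0, 0, 0, 0, 0, 255, 0, 0, 0, 0, 0, 0, 255, 0, 0, 0, 0, 0, 0, 255, 0, 0, 0, 0, 0, 0, 255, 0, 0, 0, 0, 0, 0, 255, 0, 0, 0, 0, 0, 0, 255, 0, 0, 0, 0, 0, 0, 255])

```text
t: 13.38
tool_pos: [0.6117, -0.1739, 0.0516]
tool_rot: [-0.0, 0.807, 0.591, 0.0]
force: [1.9, -0.6, 3.8]
width: 0.004
finger_force: 2.1
```

Call:
apply_moves(rows=[0, 0, 1.5, 0, 0, 0, 255, 0, 0, 2, 0, 0, 0, 255, 0, 0, 2, 0, 0, 0, 255, 0, 0, 2, 0, 0, 0, 255, 0, 0, 2, 0, 0, 0, 255, 0, 0, 10, 0, 0, 0, 255, 0, 0, 20, 0, 0, 0, 255, 0, 0, 25, 0, 0, 0, 255, 0, 0, 15, 0, 0, 0, 255, 0, 0, 0, 0, 0, 0, 255])

```text
t: 14.22
tool_pos: [0.6135, -0.1745, 0.1354]
tool_rot: [0.002, 0.807, 0.591, 0.002]
force: [-0.0, 0.4, 0.3]
width: -0.001
finger_force: 0.0
```

Call:
apply_moves(rows=[0, 0, 15, 0, 0, 0, 255, 0, 0, 15, 0, 0, 0, 255, 0, 0, 0, 0, 0, 0, 255, 0, 0, 0, 0, 0, 0, 255, 0, 0, 0, 0, 0, 0, 255, 0, 0, 0, 0, 0, 0, 255])

```text
t: 14.72
tool_pos: [0.6107, -0.1734, 0.1596]
tool_rot: [-0.002, 0.807, 0.591, -0.0]
force: [-0.3, 0.3, 0.7]
width: 0.0
finger_force: 0.0
```

```bash
python3 -c "
from m import *
p,im,d,Q=meas('w13')
def mod(q,I):
    h=cv2.cvtColor(I,cv2.COLOR_RGB2HSV); m=cv2.inRange(h,(100,120,40),(130,255,255)); m[250:]=0
    r_=cv2.minAreaRect(np.argwhere(m)[:,::-1].astype(np.float32)); return onz(q,*r_[0],.057)
f=np.load('w9.npz'); print('module',mod({k:f[k] for k in('vertical_fov','cx','cy','R','t')},f['im']),mod(p,im))
"
```

```text
plane dz/dx 0.0003 dz/dy -0.0012 z0 53.51 n 11249 rms 0.70 pointer 0.0 mm x range -80.0 79.0
14.77 tcp [ 0.6108 -0.1735  0.1596] stage [ 68.9 -48.8 159.6] rot [-1.600e-03  8.067e-01  5.910e-01 -4.000e-04] F [0.46 0.26 0.14]
module [ 0.56231927 -0.10543002  0.057     ] [ 0.56240796 -0.10559671  0.057     ]
```

Plate level again, module unmoved, arm clear.

```bash
python3 -c "
from bench import order
print(order.sign_off())"
```

```text
the job is handed in; nothing more can be done
None
```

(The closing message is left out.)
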